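Make up the test-print kit and the colour-match kit

TASK

Make up two kits from the stock on the ink bench. Test-print kit, in the two-bay tray: the squeegee lying flat in the long bay, as it lies now, and the wide tub in the short bay; colour-match kit, in the three-bay tray: the tall bottle in the bay next to the tray's wire handle, the small pot in the middle bay and the steel check weight in the bay at the other end. Set each thing down on the bay's floor, never tip a tub, pot or bottle over, and leave the cup, tape roll and clamp where they are.

Things in the scene. Friction and masses are not known exactly. Their poses are not given: they have to be found in the camera images.
- print_tray: Two-bay kit tray (bright rim, dark floor), 208 x 88 mm, fixed to the bench. Origin: centre of its underside, z up. x along its length. Floor 4 mm thick, rim and divider 11 mm high (above the bench) and 4 mm thick. Long bay: 112 x 80 mm inside, centre at x = -44 mm, y = 0. Short bay: 84 x 80 mm inside, centre at x = +58 mm, y = 0.
- match_tray: Three-bay kit tray (bright rim, dark floor), 214 x 74 mm, fixed, with a steel wire handle sticking out 29 mm beyond its +x end. Origin: centre of the underside, handle not counted; z up, x along its length. Floor 4 mm thick; rim, dividers 11 mm high above bench, 4 thick. Bays 66 x 66 mm inside, centres at y = 0 and x = +70 mm (next to the handle), 0 (middle), -70 mm (other end).
- squeegee: Hand squeegee lying flat, footprint 90 x 54 mm: wooden handle bar 90 x 28 mm, 30 mm high, with a flat black rubber blade on its +y side. Origin: centre of the footprint, underside, z up, x along the length. Bar from y = -27 to +1 mm (centre line y = -13); blade from there to +27, 2 to 9 mm up. 70 g; grip across the bar, above the blade. Either way round in its bay is fine.
- wide_tub: Wide squat ink tub, black with a flat grey lid, 60 mm across the lid (54 at the foot), 54 mm high. The lid is fixed on and its rim covers 42 to 54 mm height. Origin: centre of its underside, z up. 130 to 240 g.
- small_pot: Small white plastic sample pot with a white lid, 44 mm across the lid (42 below), 42 mm high, the lid covers 30 to 42 mm height. Origin: centre of its underside, z up. 45 to 80 g.
- tall_bottle: Tall slim white plastic bottle with a narrow grey cap, 38 mm across, straight sides up to 78 mm, 105 mm high in all. Origin: centre of its underside, z up. 80 to 145 g.
- check_weight: Cylindrical bright steel check weight, 32 mm across and 34 mm high, with a small knob (20 mm across) on top reaching 48 mm. Origin: centre of its underside, z up. 250 g.
- cup: Clear open plastic cup, 62 mm across the mouth, 75 mm high. Bystander: leave it. Origin: centre of its underside, z up. 
- tape: Brown roll of tape lying flat, 80 mm across, 24 mm high. Bystander: leave it. Origin: centre of its underside, z up. 
- clamp: Dark steel screen clamp, 70 x 36 mm, with a black knob on top, 74 mm high. Bystander: leave it. Origin: centre of its underside, z up. x along its length.
Not all that is in view belongs to the job. What is shaped like the tall_bottle but purple is not meant. What is shaped like the small_pot but brown is not meant.

How it is judged:
By the outcome, as a careful person would: the job done as asked, in the order asked, and still so for the second after the job is handed in, with the robot touching nothing.
It also fails if it takes over 112 s, if anything falls off the work surface, if the arm or the gripper's body presses on something with over 40 N, if the wrist force passes 120 N, or if a joint passes its speed limit or range.

ROBOT

A 6-joint arm with a two-finger parallel gripper is mounted at the origin on the work surface. World frame = base frame: x ahead of the robot, y to its left, z up, the work surface at z = 0. Lengths are in m, angles in rad, forces in N, time in s.
With the tool pointing down it reaches from about 0.375 to 0.925 m from the base axis. Payload 5.7 kg.
Tool frame: the origin (TCP) lies on the centre line of the jaws, within the pads' length; the fingertips stand 25 mm ahead of it and the grasp point (between the pads) lies 6 mm ahead of it; z points along the fingers, y is the direction in which the jaws open and shut (so a half turn about z gives the same grasp; the last joint's range is limited). The gripper opens to 85 mm and grips with 20 to 120 N. Pads are 22 mm wide; open, the fingers measure 114 mm over their backs; the gripper's body (76 mm by 85 mm) begins 54 mm behind the grasp point. The pads swing forward as they close: fully open they stand 13 mm farther back than shut.
Start: joints at [-1.233, 0.359, 1.51, -0, 1.272, -0.115], TCP at [0.262, -0.54, 0.256] pointing down, gripper open.
Joint ranges: [-2.97, 2.97], [-1.01, 2.36], [0.21, 2.38], [-0.96, 4.11], [0.2, 2.71], [-2.98, 2.98]. Speed limits (rad/s): [2.39, 2.39, 3.14, 3.14, 3.14, 3.14].

INTERFACE

Orientations are given as a unit quaternion [w, x, y, z].
In Python, from cell import manip, viewer, hand_in gives the robot as it stands. The module is installed in compiled form; this text tells all that it offers.
- The arm moves only by the tool play_rows, never from a script. Its argument "moves" is a list that holds one entry, the list of rows, each a list of 5 numbers: the finger opening in mm, from 0 to 85.4, then the shift along the world's x, y, z in units of 30 mm (1.0 is 30 mm), then the turn about the world's z in units of 6 degrees (1.0 is 6 degrees). A call has 1 to 5 rows; each row is the pose to reach, as a shift and turn from the pose measured when the call began; what a row does not reach only later rows make up. A row lasts 1/8 s, in which the tool goes at most 62.5 mm and 10.7 degrees, less where a joint would pass 70% of its speed; a pose out of reach is approached as far as the arm can. A call with a gripper value outside its range is refused whole. The fingers move at their own pace and stop on an object; the grip force is fixed at half the most. Time passes only in rows, so rows that repeat a pose let the fingers close. It gives the time, the measured TCP pose, the force and the opening at its end, in the units of the state.
- manip.get_obs(): the state, without advancing time (a new reading comes with each control period).
- viewer.snapshot(name): name is "side" or "top"; returns (picture, depth): 400x640x3 uint8, red, green, blue; 400x640 float32, m along the optical axis (not along the pixel's ray), 0 where there is no reading.
- viewer.camera_model(name): a dict with "fx", "fy", "cx", "cy" (pixels), "view" (4x4, takes a point from world to camera coordinates). Camera axes: x right, y down, z forward; pixel columns grow to the right and rows downward; lengths in m; the calibration is good to about 2 mm. A picture is of the moment at which its call begins. camera_model takes no time and is no camera call.
- hand_in(): hands the job in, once; it reports no verdict.
The state is a dict: "time": time; "joints": joint angles; "dq": joint speeds; "tau": joint torques, N m; "ee_pos": TCP position; "ee_rot": TCP orientation; "ft_force": force on the tool from outside, world axes, zero at the start; "moment": the same for the moment, N m; "grip_width": finger opening in m.
Only numpy, scipy, OpenCV 4.12 (cv2) and the standard library are available. Lean on these libraries where they do the work, as an engineer would, in place of code of your own. Each camera call takes 0.05 s, during which the arm holds its last target.

## Working session

There is one attempt and no reset: what is moved stays moved. The work goes in short steps, Python scripts to look and compute and a tool call to move; the robot and the scene stay as the last step left them, time stands still between calls to the robot, and variables do not carry over. Pictures are saved under pics/ and viewed, and the job is handed in when it is done.

Besides the shell and the picture viewer there is one more tool, called after "Emit:" as name(argument=value, ...) on one line, values as JSON. play_rows: Moves the arm, as the interface text tells. Its arguments: {"type":"object","properties":{"moves":{"type":"array","items":{"type":"array","items":{"type":"array","items":{"type":"number"}}}}},"required":["moves"]}

```bash
mkdir -p pics; cat > h.py <<'E'
import numpy as np,cv2
from cell import manip,viewer,hand_in
def snap(n,tag):
    p,d=viewer.snapshot(n); cv2.imwrite(f'pics/{tag}.png',p[:,:,::-1]); np.savez(f'pics/{tag}.npz',p=p,d=d); return p,d
def pt(n,u,v,d):
    m=viewer.camera_model(n); c=np.array([(u-m['cx'])/m['fx']*d,(v-m['cy'])/m['fy']*d,d,1]); return (np.linalg.inv(m['view'])@c)[:3]
def cloud(n,d):
    m=viewer.camera_model(n); v,u=np.mgrid[:400,:640]
    c=np.stack([(u-m['cx'])/m['fx']*d,(v-m['cy'])/m['fy']*d,d,np.ones_like(d)],-1); return (c@np.linalg.inv(m['view']).T)[...,:3]
def ray(n,u,v,z):
    m=viewer.camera_model(n); I=np.linalg.inv(m['view']); o=I[:3,3]; r=I[:3,:3]@np.array([(u-m['cx'])/m['fx'],(v-m['cy'])/m['fy'],1]); return o+r*(z-o[2])/r[2]
E
python3 - <<'E'
from h import *
for n in('top','side'):
    snap(n,n+'0'); m=viewer.camera_model(n); print(n,m['fx'],np.linalg.inv(m['view'])[:3].round(3))
print(manip.get_obs())
E
```

```text
top 361.2639403594012 [[-0.071 -0.977  0.2    0.366]
 [-0.997  0.071 -0.01   0.015]
 [-0.005 -0.2   -0.98   0.78 ]]
side 420.05550971903045 [[-0.992 -0.057  0.113  0.44 ]
 [-0.126  0.556 -0.821  0.772]
 [-0.016 -0.829 -0.559  0.547]]
{'time': 0.1, 'joints': array([-1.23306520e+00,  3.59427256e-01,  1.51134124e+00,  2.58248001e-06,
        1.27247091e+00, -1.15070476e-01]), 'dq': array([-0.0007093 , -0.00169954, -0.00152108,  0.00112949, -0.00081497,
       -0.00105878]), 'tau': array([ 2.99210014e-04, -5.28654420e+01, -2.79351765e+01,  3.98995269e-06,
        5.03572388e-03, -1.11102423e-06]), 'ee_pos': array([ 0.26231184, -0.53898951,  0.25553451]), 'ee_rot': array([-8.18412961e-04,  9.74480378e-01,  2.24471189e-01, -9.02509137e-05]), 'ft_force': array([ 0.67054449, -0.44841227, -0.13410898]), 'moment': array([0.05409396, 0.03448428, 0.03043329]), 'grip_width': 0.08538821805911183}
```

View pics/top0.png

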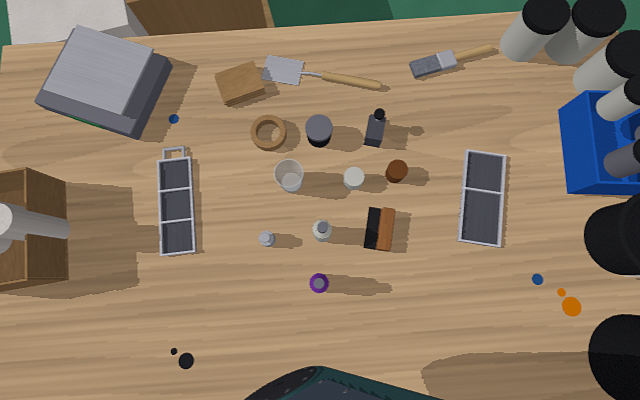

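View pics/side0.png

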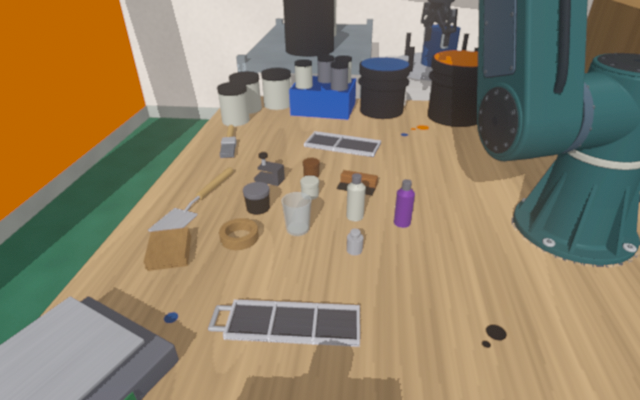

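```bash
python3 - <<'E'
from h import *
z=np.load('pics/top0.npz'); p=z['p']
a=cv2.resize(p[95:300,240:440],None,fx=3.9,fy=2.9,interpolation=cv2.INTER_CUBIC) if 0 else cv2.resize(p[100:300,240:440],None,fx=3,fy=3,interpolation=cv2.INTER_CUBIC)
cv2.imwrite('pics/c1.png',a[:,:,::-1])
b=np.hstack([cv2.resize(p[140:265,145:215],None,fx=4.5,fy=4.5,interpolation=cv2.INTER_CUBIC),cv2.resize(p[140:265,450:520],None,fx=4.5,fy=4.5,interpolation=cv2.INTER_CUBIC)])
cv2.imwrite('pics/c2.png',b[:,:,::-1])
C=cloud('top',z['d'])
print('bench z',[C[v,u].round(4).tolist() for u,v in((300,320),(230,150),(420,250),(450,120))])
rois=dict(tub=(300,110,336,150),bottle=(308,214,340,246),pot=(340,163,368,192),weight=(255,228,280,250),sq=(360,203,398,254),cup=(270,155,306,196),clamp=(360,104,390,150),brown=(384,156,412,185),purple=(305,270,335,297),tape=(248,112,290,153))
for k,(u0,v0,u1,v1) in rois.items():
    c=C[v0:v1,u0:u1].reshape(-1,3); c=c[c[:,2]>0.008]; zt=np.percentile(c[:,2],95)
    t=c[c[:,2]>zt-0.006]; mn,mx=t.min(0),t.max(0)
    print(k,'top z',zt.round(4),'n',len(t),'ctr',((mn+mx)/2)[:2].round(4),'mean',t.mean(0)[:2].round(4),'ext',(mx-mn)[:2].round(4))
    (cx,cy),(w,h),a=cv2.minAreaRect((t[:,:2]*1000).astype(np.float32)); print('    rect',round(cx,1),round(cy,1),round(w,1),round(h,1),round(a,1))
E
```

```text
bench z [[0.2828, 0.064, -0.002], [0.3663, 0.0146, 0.7801], [0.4084, -0.2026, -0.0032], [0.7006, -0.3093, -0.0017]]
tub top z 0.0554 n 578 ctr [ 0.5395 -0.0038] mean [ 0.6795 -0.0039] ext [0.3464 0.0586]
    rect 539.7 8.4 58.2 346.6 85.3
bottle top z 0.1058 n 96 ctr [0.4174 0.0055] mean [0.4496 0.0062] ext [0.1021 0.0191]
    rect 417.5 9.1 18.8 102.8 85.2
pot top z 0.0437 n 323 ctr [ 0.4789 -0.039 ] mean [ 0.5694 -0.0704] ext [0.2252 0.1071]
    rect 478.2 -33.5 42.2 243.5 68.0
weight top z 0.0486 n 76 ctr [0.4146 0.0726] mean [0.4522 0.1186] ext [0.0965 0.116 ]
    rect 410.4 74.6 147.9 18.7 46.5
sq top z 0.0312 n 573 ctr [ 0.4342 -0.0687] mean [ 0.4551 -0.1271] ext [0.1358 0.1665]
    rect 414.5 -84.6 67.7 209.9 43.8
cup top z 0.0753 n 167 ctr [0.4875 0.0546] mean [0.5768 0.0646] ext [0.2423 0.0801]
    rect 486.3 56.1 246.7 60.2 5.4
clamp top z 0.0742 n 112 ctr [ 0.5367 -0.0651] mean [ 0.6741 -0.1235] ext [0.3408 0.1594]
    rect 538.4 -56.5 23.0 371.7 64.0
brown top z 0.0434 n 322 ctr [ 0.484 -0.086] mean [ 0.5774 -0.1625] ext [0.2355 0.2011]
    rect 488.4 -75.6 41.9 300.7 45.6
purple top z 0.1056 n 97 ctr [0.3568 0.0187] mean [0.357  0.0185] ext [0.019  0.0188]
    rect 356.5 18.5 17.9 18.7 40.2
tape top z 0.0256 n 525 ctr [0.5503 0.0809] mean [0.6895 0.108 ] ext [0.368  0.1327]
    rect 556.6 51.7 379.9 78.0 22.6
```

View pics/c1.png

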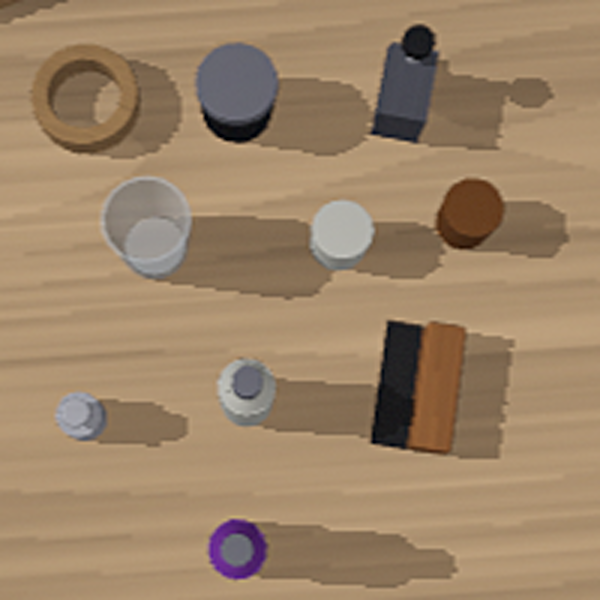

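View pics/c2.png

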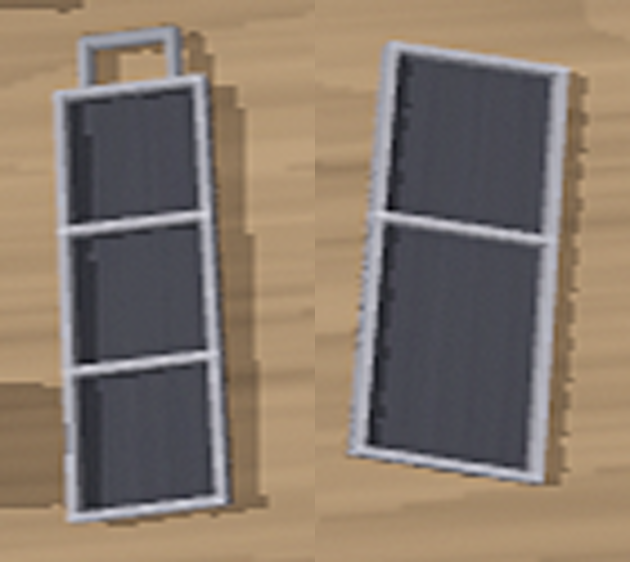

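```bash
cat > meas.py <<'E'
from h import *
def top(C,box):
    u0,v0,u1,v1=box
    c=C[v0:v1,u0:u1].reshape(-1,3); c=c[(c[:,2]>0.008)&(c[:,2]<0.2)]; zt=np.percentile(c[:,2],97)
    t=c[c[:,2]>zt-0.006]; mn,mx=t.min(0),t.max(0)
    r=cv2.minAreaRect((t[:,:2]*1000).astype(np.float32)); cc=cv2.minEnclosingCircle((t[:,:2]*1000).astype(np.float32))
    return 'z %.4f n %d mid %s mean %s | rect %s | circ %s'%(zt,len(t),((mn+mx)/2)[:2].round(4),t.mean(0)[:2].round(4),np.round(np.r_[r[0],r[1],r[2]],1),np.round(np.r_[cc[0],cc[1]],1))
E
python3 - <<'E'
from meas import *
z=np.load('pics/top0.npz'); C=cloud('top',z['d'])
rois=dict(tub=(300,110,336,150),bottle=(308,214,340,246),pot=(340,163,368,192),weight=(255,228,280,250),sq=(360,203,398,254),cup=(270,155,306,196),clamp=(360,104,390,150),brown=(384,156,412,185),tape=(248,112,290,153))
for k,b in rois.items(): print(k,top(C,b))
for nm,off,cs in(('match',(145,140),[(55,92),(207,77),(230,500),(70,522)]),('print',(450,140),[(70,42),(255,70),(230,483),(33,455)])):
    P=np.array([ray('top',off[0]+(a+.5)/4.5-.5,off[1]+(b+.5)/4.5-.5,.011) for a,b in cs])[:,:2]
    s=[np.linalg.norm(P[i]-P[(i+1)%4]).round(4) for i in range(4)]
    ax=(P[0]+P[1]-P[2]-P[3])/2; print(nm,P.round(4).tolist(),'sides',s,'ctr',P.mean(0).round(4),'yaw',np.degrees(np.arctan2(ax[1],ax[0])).round(2))
    # depth based rim
    if nm=='match': u0,v0,u1,v1=152,150,202,260
    else: u0,v0,u1,v1=452,145,515,250
    c=C[v0:v1,u0:u1].reshape(-1,3); c=c[(c[:,2]>.0055)&(c[:,2]<.05)]
    if nm=='match': pass
    print(cv2.minAreaRect((c[:,:2]*1000).astype(np.float32)),np.median(c[:,2]))
E
```

```text
tub z 0.0556 n 572 mid [ 0.683  -0.0038] mean [ 0.6818 -0.004 ] | rect [682.3  -3.6  59.1  58.2  37.8] | circ [682.7  -4.2  30.1]
bottle z 0.1057 n 86 mid [0.4591 0.0055] mean [0.4593 0.0053] | rect [459.    5.5  19.   18.7  39.8] | circ [459.4   5.3   9.9]
pot z 0.0438 n 321 mid [ 0.5706 -0.071 ] mean [ 0.5706 -0.071 ] | rect [570.7 -70.8  42.7  41.7  85.3] | circ [571.2 -71.   21.7]
weight z 0.0489 n 74 mid [0.4544 0.1213] mean [0.4545 0.1215] | rect [454.4 121.2  18.5  16.5  87.3] | circ [454.8 121.6   9.8]
sq z 0.0314 n 564 mid [ 0.4568 -0.1297] mean [ 0.4564 -0.1291] | rect [ 456.9 -129.4   28.    89.9   76.3] | circ [ 456.8 -129.4   45.5]
cup z 0.0755 n 163 mid [0.5785 0.0649] mean [0.5805 0.0654] | rect [578.1  65.   59.1  59.8  85.6] | circ [578.9  65.   30.8]
clamp z 0.0745 n 103 mid [ 0.6954 -0.1332] mean [ 0.6948 -0.1327] | rect [ 695.6 -133.3   22.7   22.3   59.6] | circ [ 695.4 -133.1   11.8]
brown z 0.0436 n 316 mid [ 0.5805 -0.1652] mean [ 0.5801 -0.1648] | rect [ 580.6 -165.1   40.8   42.7   40.8] | circ [ 580.7 -165.3   22.2]
tape z 0.0258 n 516 mid [0.6947 0.1089] mean [0.6939 0.1093] | rect [693.6 109.3  77.7  77.5  81.2] | circ [695.  109.3  40.5]
match [[0.6481, 0.3612], [0.6505, 0.2859], [0.4402, 0.2751], [0.4353, 0.3503]] sides [np.float64(0.0754), np.float64(0.2105), np.float64(0.0753), np.float64(0.2131)] ctr [0.5435 0.3181] yaw 2.93
((554.8931274414062, 319.9749450683594), (236.027099609375, 75.74342346191406), 2.861804962158203) 0.009472737470175796
print [[0.6238, -0.3279], [0.6027, -0.4168], [0.4018, -0.3696], [0.4215, -0.2793]] sides [np.float64(0.0914), np.float64(0.2063), np.float64(0.0924), np.float64(0.208)] ctr [ 0.5125 -0.3484] yaw -13.36
((513.9312744140625, -350.1510009765625), (89.82672882080078, 209.09178161621094), 76.75920867919922) 0.009509389620887654
```

```bash
python3 - <<'E'
from h import *
from scipy.optimize import minimize
from scipy.spatial import cKDTree
z=np.load('pics/top0.npz'); C=cloud('top',z['d'])
# template of rim grid from sizes, symmetrised chamfer
def tmpl(L,W,div):
    g=np.array([(x,y) for x in np.arange(-L/2,L/2+.1,1) for y in np.arange(-W/2,W/2+.1,1)])
    m=(abs(g[:,0])>L/2-4)|(abs(g[:,1])>W/2-4)
    for d in div: m|=abs(g[:,0]-d)<2
    return g[m]
for nm,box,T,x0 in(('match',(152,145,202,260),tmpl(214,74,[35,-35]),(543,319,3)),('print',(452,145,515,250),tmpl(208,88,[14]),(513,-349,-13.3))):
    u0,v0,u1,v1=box; c=C[v0:v1,u0:u1].reshape(-1,3); c=c[(c[:,2]>.0085)&(c[:,2]<.05)][:,:2]*1000
    kt=cKDTree(T); kc=cKDTree(c)
    def f(p):
        a=np.radians(p[2]); R=np.array([[np.cos(a),-np.sin(a)],[np.sin(a),np.cos(a)]])
        q=(c-p[:2])@R; d1=np.minimum(kt.query(q)[0],6); d2=np.minimum(kc.query(T@R.T+p[:2])[0],6)
        return d1.mean()+d2.mean()
    r=minimize(f,x0,method='Nelder-Mead',options=dict(initial_simplex=[x0]+[tuple(np.array(x0)+e) for e in np.diag([4,4,2])])); print(nm,r.x.round(2),r.fun.round(2),f(x0).round(2))
    a=np.radians(r.x[2])
    for b in ([70,0,-70] if nm=='match' else [-44,58]): print('  bay',b,(r.x[:2]+b*np.array([np.cos(a),np.sin(a)])).round(1))
E
```

```text
match [543.94 318.96   2.83] 1.96 2.08
  bay 70 [613.9 322.4]
  bay 0 [543.9 319. ]
  bay -70 [474.  315.5]
print [ 513.34 -349.9   -13.28] 1.56 1.69
  bay -44 [ 470.5 -339.8]
  bay 58 [ 569.8 -363.2]
```

Candidates: tall bottle is white at (322,230), not the purple one at (319,283). Small pot is white at (354,177), not the brown one at (397,171) or the clear cup at (289,175). Check weight is steel at (266,239), the wide tub is grey-lidded at (319,128), not the tape at (268,131). The squeegee is at (379,229), blade to the left. The close crop confirms these. The short bay of the two-bay tray is the far one, and the three-bay tray's handle is also at its far end.

Emit:
play_rows(moves=[[[60, 3, 6, -1, -2], [60, 6.5, 13.65, -2, -4], [60, 6.5, 13.65, -3, -6.6], [60, 6.5, 13.65, -3, -6.6], [60, 6.5, 13.65, -3, -6.6]]])

```text
time: 0.72
ee_pos: [0.3938, -0.2633, 0.1983]
ee_rot: [-0.001, 0.993, -0.12, 0.0]
ft_force: [1.1, -0.3, 0.3]
grip_width: 0.0599
```

Emit:
play_rows(moves=[[[60, 0, 0, 0, 0]]])

```text
time: 0.85
ee_pos: [0.3936, -0.2587, 0.197]
ee_rot: [-0.002, 0.993, -0.117, -0.001]
ft_force: [-0.5, -0.7, 0.0]
grip_width: 0.06
```

Emit:
play_rows(moves=[[[60, 1.0, 2.0, 0, 0], [60, 2.1, 4.3, 0, 0], [60, 2.1, 4.3, -1.6, 0], [60, 2.1, 4.3, -3.2, 0], [60, 2.1, 4.3, -3.2, 0]]])

```text
time: 1.48
ee_pos: [0.4542, -0.1292, 0.0986]
ee_rot: [-0.003, 0.993, -0.117, -0.005]
ft_force: [-0.3, -0.8, 0.5]
grip_width: 0.0602
```

```bash
cat > d.py <<'E'
import sys; from h import *
def delta(x,y,z,jaw=None):
    o=manip.get_obs(); q=o['ee_rot']; p=o['ee_pos']; j=2*np.degrees(np.arctan2(q[2],q[1]))-90
    t=0 if jaw is None else (jaw-j+90)%180-90
    print('t %.2f pos %s jaw %.1f grip %.4f F %s joints %s'%(o['time'],p.round(4),j,o['grip_width'],o['ft_force'].round(1),o['joints'].round(2)))
    print('move',((np.array([x,y,z])-p)/.03).round(2),'turn',round(t/6,2))
if __name__=='__main__': delta(*map(float,sys.argv[1:]))
E
python3 d.py .4568 -.1294 .036 76.3; python3 -c "
from h import *
p,_=snap('side','s1'); cv2.imwrite('pics/s1c.png',cv2.resize(p[100:260,260:460],None,fx=3,fy=3)[:,:,::-1])"
```

```text
t 1.48 pos [ 0.4542 -0.1292  0.0986] jaw -103.5 grip 0.0602 F [-0.3 -0.8  0.5] joints [-0.43  0.4   1.94  0.01  0.81  1.38]
move [ 0.09 -0.01 -2.09] turn -0.04
```

View pics/s1c.png

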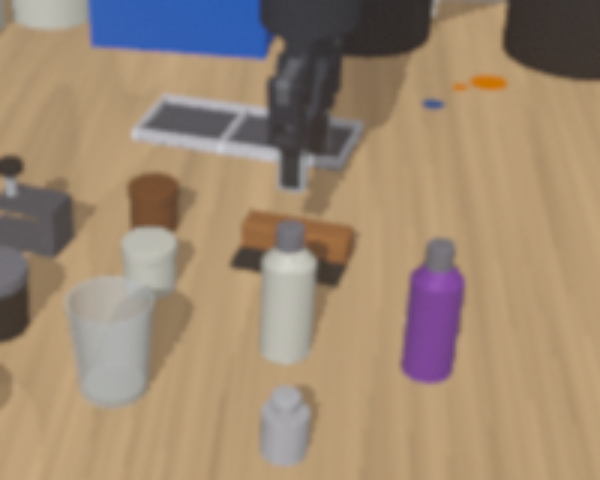

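Emit:
play_rows(moves=[[[60, 0.08, 0, -1.0, 0], [60, 0.08, 0, -2.0, 0], [60, 0.08, 0, -2.0, 0], [60, 0.08, 0, -2.0, 0]]])

```text
time: 2.02
ee_pos: [0.4593, -0.1312, 0.0421]
ee_rot: [-0.002, 0.993, -0.118, -0.002]
ft_force: [-0.3, -0.9, 0.5]
grip_width: 0.0597
```

Emit:
play_rows(moves=[[[10, 0, 0, 0, 0], [10, 0, 0, 0, 0], [10, 0, 0, 0, 0], [10, 0, 0, 0, 0], [10, 0, 0, 0, 0]]])

```text
time: 2.65
ee_pos: [0.4604, -0.1318, 0.0437]
ee_rot: [-0.002, 0.993, -0.118, -0.0]
ft_force: [-1.7, -0.8, 12.9]
grip_width: 0.0259
```

```bash
python3 -c "
from h import *
p,_=snap('side','s2'); cv2.imwrite('pics/s2c.png',cv2.resize(p[100:260,260:460],None,fx=3,fy=3)[:,:,::-1])"; python3 d.py .4675 -.3525 .1
```

```text
t 2.70 pos [ 0.4604 -0.1318  0.0437] jaw -103.6 grip 0.0268 F [-1.2 -1.3 12.8] joints [-0.43  0.5   1.97  0.01  0.67  1.38]
move [ 0.24 -7.36  1.88] turn 0.0
```

View pics/s2c.png

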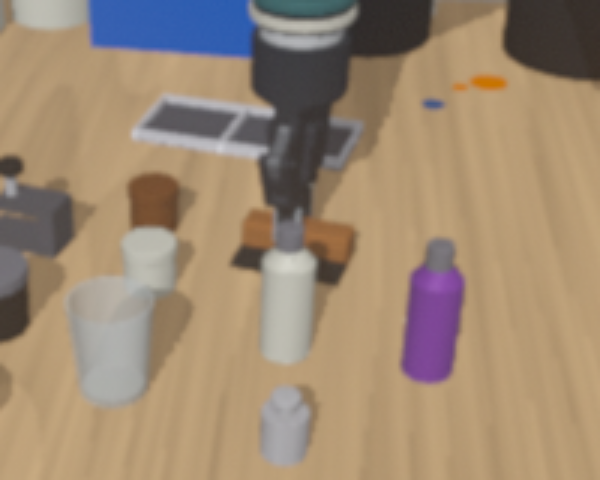

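Upward force of 13 N: as the fingers swung forward in closing, a tip pressed on the blade. So the tips reach about 35 mm ahead of the TCP at this opening. I'll open, rise 6 mm and grip again.

Emit:
play_rows(moves=[[[45, 0, 0, 0, 0], [45, -0.12, 0.08, 0.2, 0], [45, -0.12, 0.08, 0.2, 0], [45, -0.12, 0.08, 0.2, 0]]])

```text
time: 3.2
ee_pos: [0.4567, -0.1293, 0.0498]
ee_rot: [-0.002, 0.993, -0.118, -0.0]
ft_force: [-0.2, -0.4, -0.7]
grip_width: 0.0446
```

```bash
python3 d.py .4568 -.1294 .049 76.3
```

```text
t 3.20 pos [ 0.4567 -0.1293  0.0498] jaw -103.5 grip 0.0446 F [-0.2 -0.4 -0.7] joints [-0.42  0.49  1.98  0.01  0.68  1.38]
move [ 0.   -0.   -0.03] turn -0.03
```

Emit:
play_rows(moves=[[[10, 0, 0, 0, 0], [10, 0, 0, 0, 0], [10, 0, 0, 0, 0], [10, 0, 0, 0, 0]]])

```text
time: 3.7
ee_pos: [0.4567, -0.1293, 0.05]
ee_rot: [-0.002, 0.993, -0.118, -0.0]
ft_force: [-1.0, -0.1, 5.7]
grip_width: 0.0258
```

Emit:
play_rows(moves=[[[10, 0, 0, 0.7, 0], [10, 0, 0, 1.4, 0], [10, 0, 0, 2, 0], [10, 0, 0, 2, 0]]])

```text
time: 4.2
ee_pos: [0.4576, -0.1297, 0.1108]
ee_rot: [-0.002, 0.993, -0.118, 0.001]
ft_force: [-0.1, 0.8, -0.9]
grip_width: 0.0255
```

```bash
python3 -c "
from h import *
p,_=snap('side','s3'); cv2.imwrite('pics/s3c.png',cv2.resize(p[100:260,260:460],None,fx=3,fy=3)[:,:,::-1])"; python3 d.py .4675 -.3525 .1 76.7
```

```text
t 4.25 pos [ 0.457  -0.1294  0.1101] jaw -103.5 grip 0.0254 F [ 1.1 -0.7 -1. ] joints [-0.42  0.38  1.93  0.    0.83  1.38]
move [ 0.35 -7.44 -0.34] turn 0.04
```

View pics/s3c.png

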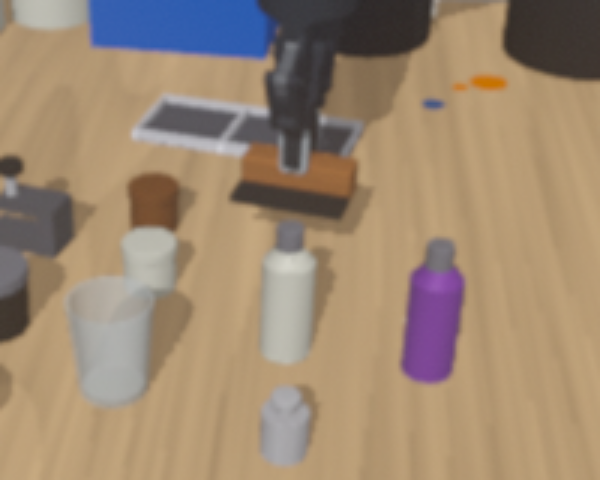

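The squeegee is lifted level, with the fingers clear of the blade.

Emit:
play_rows(moves=[[[10, 0.1, -1.8, 0, 0], [10, 0.2, -3.6, 0, 0], [10, 0.35, -5.4, 0, 0], [10, 0.35, -7.4, 0, 0], [10, 0.35, -7.4, 0, 0]]])

```text
time: 4.88
ee_pos: [0.4678, -0.3562, 0.109]
ee_rot: [-0.001, 0.993, -0.12, 0.001]
ft_force: [0.6, 1.0, -0.7]
grip_width: 0.0258
```

Emit:
play_rows(moves=[[[10, 0, 0, 0, 0]]])

```text
time: 5.0
ee_pos: [0.4668, -0.3554, 0.1075]
ee_rot: [-0.002, 0.993, -0.12, -0.0]
ft_force: [-0.5, 0.6, 0.0]
grip_width: 0.0256
```

```bash
python3 d.py .4675 -.3525 .057 76.7
```

```text
t 5.00 pos [ 0.4668 -0.3554  0.1075] jaw -103.8 grip 0.0256 F [-0.5  0.6  0. ] joints [-0.77  0.51  1.69  0.    0.95  1.04]
move [ 0.02  0.1  -1.68] turn 0.09
```

Emit:
play_rows(moves=[[[10, 0.02, 0.1, -0.5, 0.09], [10, 0.02, 0.1, -1.1, 0.09], [10, 0.02, 0.1, -1.6, 0.09], [10, 0.02, 0.1, -1.6, 0.09]]])

```text
time: 5.5
ee_pos: [0.4664, -0.351, 0.0576]
ee_rot: [-0.003, 0.993, -0.115, -0.002]
ft_force: [0.4, -0.2, -0.4]
grip_width: 0.0257
```

Emit:
play_rows(moves=[[[10, 0, 0, -0.1, 0], [10, 0, 0, -0.1, 0]]])

```text
time: 5.75
ee_pos: [0.4665, -0.3509, 0.0546]
ee_rot: [-0.003, 0.993, -0.115, -0.002]
ft_force: [0.2, -0.5, -1.6]
grip_width: 0.0254
```

Emit:
play_rows(moves=[[[10, 0, 0, -0.06, 0], [10, 0, 0, -0.06, 0]]])

```text
time: 6.0
ee_pos: [0.4667, -0.3513, 0.054]
ee_rot: [-0.002, 0.993, -0.115, -0.001]
ft_force: [-0.9, 0.9, 6.4]
grip_width: 0.0256
```

Emit:
play_rows(moves=[[[40, 0, 0, 0, 0], [40, 0, 0, 0.03, 0], [40, 0, 0, 0.1, 0], [50, 0, 0, 1.5, 0], [60, 0, 0, 3.3, 0]]])

```text
time: 6.62
ee_pos: [0.4658, -0.3505, 0.1528]
ee_rot: [-0.004, 0.993, -0.115, -0.003]
ft_force: [0.8, -0.3, -0.2]
grip_width: 0.0601
```

```bash
python3 d.py .6825 -.004 .15 90
```

```text
t 6.62 pos [ 0.4658 -0.3505  0.1528] jaw -103.3 grip 0.0601 F [ 0.8 -0.3 -0.2] joints [-0.76  0.45  1.65  0.    1.05  1.04]
move [ 7.22 11.55 -0.09] turn 2.21
```

Emit:
play_rows(moves=[[[60, 1.1, 1.7, 0.2, 0.5], [70, 2.2, 3.4, 0.2, 1], [80, 3.3, 5.1, 0.2, 1.5], [85, 4.4, 6.8, 0.2, 2.2], [85, 5.5, 8.6, 0.2, 2.2]]])

```text
time: 7.25
ee_pos: [0.6314, -0.0915, 0.159]
ee_rot: [-0.003, 1.0, -0.0, -0.003]
ft_force: [1.6, -1.4, 0.1]
grip_width: 0.0847
```

```bash
python3 d.py .6825 -.004 .15 90
```

```text
t 7.25 pos [ 0.6314 -0.0915  0.159 ] jaw -90.0 grip 0.0847 F [ 1.6 -1.4  0.1] joints [-0.25  0.51  1.52  0.01  1.12  1.31]
move [ 1.7   2.92 -0.3 ] turn 0.0
```

Emit:
play_rows(moves=[[[85, 0.9, 1.5, 0, 0], [85, 1.7, 2.9, 0, 0], [85, 1.7, 2.9, 0, 0], [85, 1.7, 2.9, -1, 0], [85, 1.7, 2.9, -1, 0]]])

```text
time: 7.88
ee_pos: [0.6798, -0.005, 0.1266]
ee_rot: [-0.003, 1.0, -0.0, -0.006]
ft_force: [-0.6, -0.4, -0.7]
grip_width: 0.0852
```

```bash
python3 d.py .6825 -.004 .060 90;  python3 -c "
from h import *
p,_=snap('side','s4'); cv2.imwrite('pics/s4c.png',cv2.resize(p[100:280,200:440],None,fx=3,fy=3)[:,:,::-1])"
```

```text
t 7.88 pos [ 0.6798 -0.005   0.1266] jaw -90.0 grip 0.0852 F [-0.6 -0.4 -0.7] joints [-0.11  0.6   1.44  0.01  1.11  1.46]
move [ 0.09  0.03 -2.22] turn 0.01
```

View pics/s4c.png

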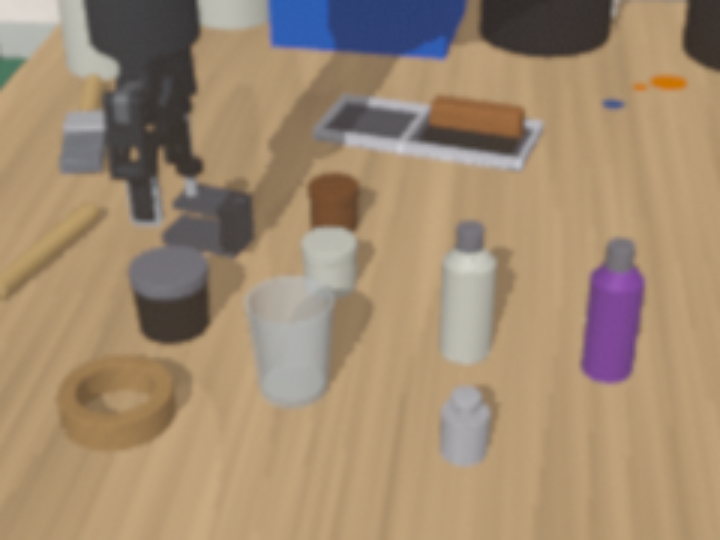

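The squeegee lies in the long bay, and the gripper hovers over the tub with room on both sides.

Emit:
play_rows(moves=[[[85, 0.09, 0.03, -0.8, 0], [85, 0.09, 0.03, -1.5, 0], [85, 0.09, 0.03, -2.2, 0], [85, 0.09, 0.03, -2.2, 0]]])

```text
time: 8.43
ee_pos: [0.6823, -0.0047, 0.0608]
ee_rot: [-0.003, 1.0, -0.001, -0.006]
ft_force: [-0.9, 0.0, -0.1]
grip_width: 0.0851
```

Emit:
play_rows(moves=[[[40, 0, 0, 0, 0], [40, 0, 0, 0, 0], [40, 0, 0, 0, 0], [40, 0, 0, 0, 0], [40, 0, 0, 0, 0]]])

```text
time: 9.05
ee_pos: [0.6834, -0.0048, 0.0623]
ee_rot: [-0.003, 1.0, -0.001, -0.005]
ft_force: [0.2, 0.2, 6.0]
grip_width: 0.0576
```

```bash
python3 d.py .6825 -.004 .060 90
```

```text
t 9.05 pos [ 0.6834 -0.0048  0.0623] jaw -90.1 grip 0.0576 F [0.2 0.2 6. ] joints [-0.11  0.68  1.48  0.01  1.    1.46]
move [-0.03  0.03 -0.08] turn 0.01
```

Emit:
play_rows(moves=[[[40, 0, 0, 0.6, 0], [40, 0, 0, 1.4, 0], [40, 0, 0, 2.3, 0], [40, 0, 0, 3.2, 0], [40, 0, 0, 3.2, 0]]])

```text
time: 9.68
ee_pos: [0.6854, -0.005, 0.1616]
ee_rot: [-0.003, 1.0, -0.001, -0.002]
ft_force: [0.2, 0.4, -1.1]
grip_width: 0.0574
```

```bash
python3 d.py .5698 -.3632 .16; python3 -c "
from h import *
p,_=snap('side','s5'); cv2.imwrite('pics/s5c.png',cv2.resize(p[100:280,200:440],None,fx=3,fy=3)[:,:,::-1])"
```

```text
t 9.68 pos [ 0.6854 -0.005   0.1616] jaw -90.1 grip 0.0574 F [ 0.2  0.4 -1.1] joints [-0.11  0.57  1.41  0.01  1.17  1.46]
move [ -3.85 -11.94  -0.05] turn 0.0
```

View pics/s5c.png

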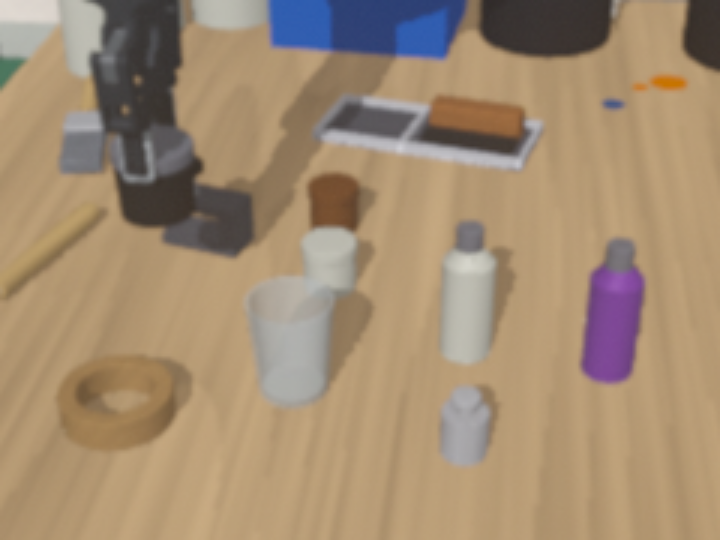

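Emit:
play_rows(moves=[[[40, -0.6, -1.8, 0.1, 0], [40, -1.2, -3.6, 0.1, 0], [40, -1.8, -5.4, 0.1, 0], [40, -2.3, -7.2, 0.1, 0], [40, -2.9, -9.0, 0.1, 0]]])

```text
time: 10.35
ee_pos: [0.5957, -0.276, 0.1611]
ee_rot: [-0.004, 1.0, -0.001, -0.004]
ft_force: [0.5, -0.1, -1.2]
grip_width: 0.0577
```

```bash
python3 d.py .5698 -.3632 .16
```

```text
t 10.35 pos [ 0.5957 -0.276   0.1611] jaw -90.1 grip 0.0577 F [ 0.5 -0.1 -1.2] joints [-0.54  0.53  1.47  0.    1.15  1.03]
move [-0.86 -2.91 -0.04] turn 0.0
```

Emit:
play_rows(moves=[[[40, -0.45, -1.5, 0, 0], [40, -0.86, -2.9, 0, 0], [40, -0.86, -2.9, -1, 0], [40, -0.86, -2.9, -2.3, 0], [40, -0.86, -2.9, -2.3, 0]]])

```text
time: 10.98
ee_pos: [0.5665, -0.3606, 0.0875]
ee_rot: [-0.007, 1.0, -0.001, -0.008]
ft_force: [-0.4, 0.6, -1.1]
grip_width: 0.0577
```

```bash
python3 d.py .5698 -.3632 .0665
```

```text
t 10.97 pos [ 0.5665 -0.3606  0.0875] jaw -90.1 grip 0.0577 F [-0.4  0.6 -1.1] joints [-0.67  0.64  1.48  0.    1.04  0.9 ]
move [ 0.11 -0.09 -0.7 ] turn 0.0
```

Emit:
play_rows(moves=[[[40, 0.1, -0.09, -0.3, 0], [40, 0.1, -0.09, -0.6, 0], [40, 0.1, -0.09, -0.66, 0], [40, 0.1, -0.09, -0.66, 0]]])

```text
time: 11.48
ee_pos: [0.5698, -0.3634, 0.0681]
ee_rot: [-0.006, 1.0, -0.001, -0.008]
ft_force: [-0.4, 0.3, -2.4]
grip_width: 0.0577
```

Emit:
play_rows(moves=[[[40, 0, 0, -0.05, 0], [40, 0, 0, -0.05, 0]]])

```text
time: 11.72
ee_pos: [0.5699, -0.3635, 0.067]
ee_rot: [-0.006, 1.0, -0.001, -0.008]
ft_force: [0.1, -0.1, -1.9]
grip_width: 0.0579
```

Emit:
play_rows(moves=[[[40, 0, 0, -0.06, 0], [40, 0, 0, -0.06, 0]]])

```text
time: 11.98
ee_pos: [0.57, -0.3636, 0.0664]
ee_rot: [-0.006, 1.0, -0.001, -0.008]
ft_force: [-2.7, 1.8, 7.0]
grip_width: 0.0576
```

Contact with the floor at the expected height, so I release.

Emit:
play_rows(moves=[[[75, 0, 0, 0.03, 0], [75, 0, 0, 0.06, 0], [85, 0, 0, 0.1, 0], [85, 0, 0, 1.2, 0], [85, 0, 0, 3, 0]]])

```text
time: 12.6
ee_pos: [0.5686, -0.3625, 0.155]
ee_rot: [-0.008, 1.0, -0.001, -0.01]
ft_force: [0.2, -0.4, 0.7]
grip_width: 0.085
```

```bash
python3 d.py .4592 .0055 .19 90
```

```text
t 12.60 pos [ 0.5686 -0.3625  0.155 ] jaw -90.1 grip 0.0850 F [ 0.2 -0.4  0.7] joints [-0.67  0.57  1.42  0.    1.18  0.9 ]
move [-3.65 12.27  1.17] turn 0.01
```

Emit:
play_rows(moves=[[[85, -0.4, 1.4, 1.2, 0], [70, -1, 3.2, 1.5, 0], [65, -1.6, 5.2, 1.5, 0], [65, -2.2, 7.2, 1.5, 0], [65, -2.7, 9.2, 1.5, 0]]])

```text
time: 13.22
ee_pos: [0.4868, -0.0849, 0.2002]
ee_rot: [-0.008, 1.0, -0.001, -0.009]
ft_force: [1.1, -0.3, 0.2]
grip_width: 0.0649
```

```bash
python3 -c "
from h import *
p,_=snap('top','t5')";python3 d.py .4592 .0055 .19 90
```

```text
t 13.28 pos [ 0.4827 -0.0779  0.1996] jaw -90.0 grip 0.0652 F [-5.3  6.9 -0.4] joints [-0.31  0.28  1.8   0.01  1.1   1.25]
move [-0.78  2.78 -0.32] turn 0.01
```

View pics/t5.png

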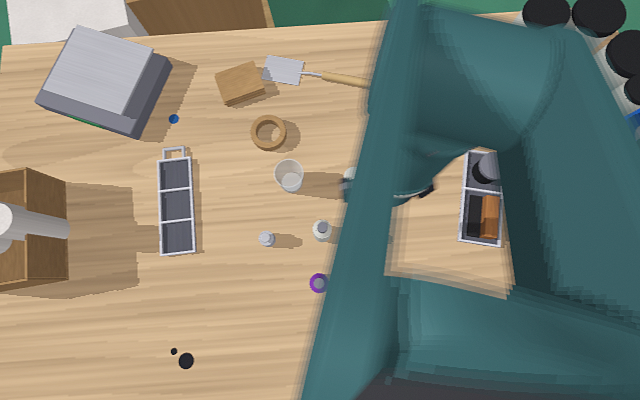

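Both test-print items sit in their bays (tub near (488,165), squeegee near (480,215)). Next is the bottle.

Emit:
play_rows(moves=[[[65, -0.4, 1.4, 0, 0], [65, -0.78, 2.78, 0, 0], [65, -0.78, 2.78, 0, 0], [65, -0.78, 2.78, 0, 0]]])

```text
time: 13.78
ee_pos: [0.4599, 0.005, 0.1998]
ee_rot: [-0.01, 1.0, 0.0, -0.011]
ft_force: [-0.9, -1.3, 0.7]
grip_width: 0.065
```

```bash
python3 d.py .4592 .0055 .075 90;  python3 -c "
from h import *
p,_=snap('side','s6'); cv2.imwrite('pics/s6c.png',cv2.resize(p[100:280,240:480],None,fx=3,fy=3)[:,:,::-1])"
```

```text
t 13.78 pos [0.4599 0.005  0.1998] jaw -90.0 grip 0.0650 F [-0.9 -1.3  0.7] joints [-0.15  0.24  1.86  0.02  1.08  1.41]
move [-0.02  0.02 -4.16] turn -0.0
```

View pics/s6c.png

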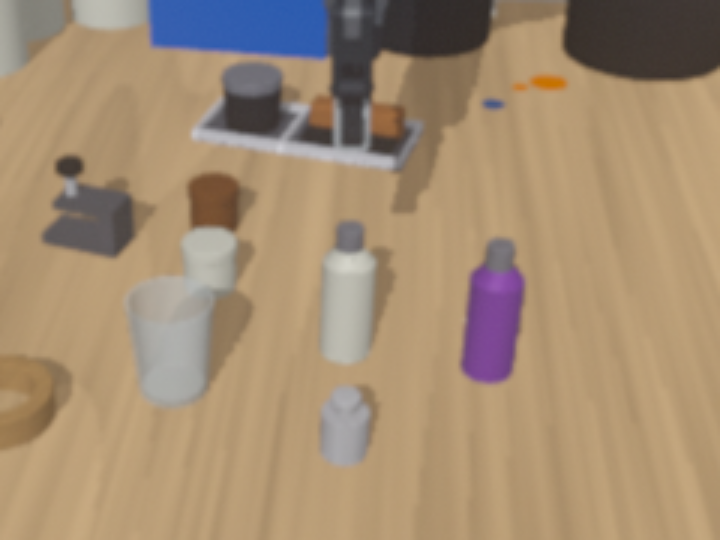

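Emit:
play_rows(moves=[[[65, 0, 0, -1.4, 0], [65, 0, 0, -2.8, 0], [65, -0.02, 0.02, -3.8, 0], [65, -0.02, 0.02, -4.1, 0], [65, -0.02, 0.02, -4.1, 0]]])

```text
time: 14.45
ee_pos: [0.4598, 0.0046, 0.0767]
ee_rot: [-0.01, 1.0, -0.001, -0.012]
ft_force: [0.6, -0.9, 0.5]
grip_width: 0.065
```

```bash
python3 d.py .4592 .0055 .075 90
```

```text
t 14.45 pos [0.4598 0.0046 0.0767] jaw -90.1 grip 0.0650 F [ 0.6 -0.9  0.5] joints [-0.15  0.43  1.98  0.02  0.76  1.4 ]
move [-0.02  0.03 -0.06] turn 0.02
```

Emit:
play_rows(moves=[[[20, 0, 0.02, 0, 0], [20, 0, 0.02, 0, 0], [20, 0, 0.02, 0, 0], [20, 0, 0.02, 0, 0], [20, 0, 0.02, 0, 0]]])

```text
time: 15.08
ee_pos: [0.4611, 0.0049, 0.0781]
ee_rot: [-0.01, 1.0, -0.001, -0.01]
ft_force: [-0.0, -0.7, 6.6]
grip_width: 0.0367
```

Emit:
play_rows(moves=[[[20, 0, 0, 0.5, 0], [20, 0, 0, 1.2, 0], [20, 0, 0, 2, 0], [20, 0, 0, 3, 0], [20, 0, 0, 3.3, 0]]])

```text
time: 15.7
ee_pos: [0.4624, 0.0048, 0.1791]
ee_rot: [-0.01, 1.0, -0.001, -0.008]
ft_force: [0.7, 0.0, -1.7]
grip_width: 0.0368
```

```bash
python3 d.py .6139 .3224 .175 92.8;  python3 -c "
from h import *
p,_=snap('side','s7'); cv2.imwrite('pics/s7c.png',cv2.resize(p[100:280,240:480],None,fx=3,fy=3)[:,:,::-1])"
```

```text
t 15.70 pos [0.4624 0.0048 0.1791] jaw -90.1 grip 0.0368 F [ 0.7  0.  -1.7] joints [-0.15  0.26  1.88  0.02  1.02  1.41]
move [ 5.05 10.59 -0.14] turn 0.48
```

View pics/s7c.png

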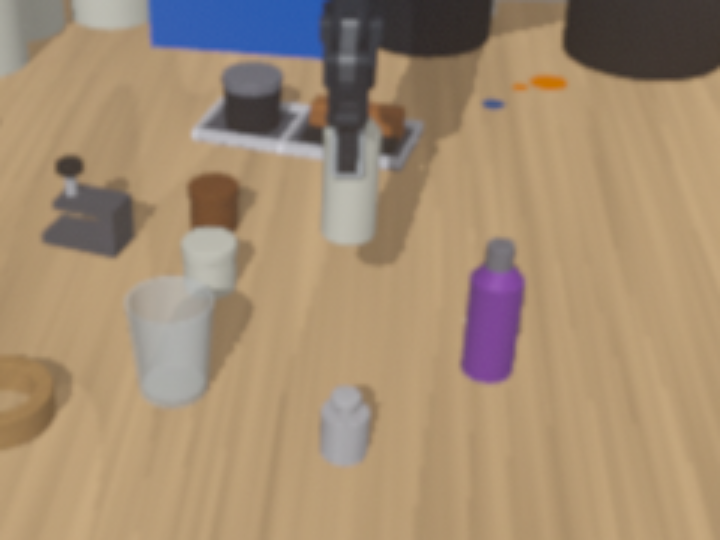

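Emit:
play_rows(moves=[[[20, 0.7, 1.8, 0, 0], [20, 1.5, 3.6, 0, 0.2], [20, 2.4, 5.4, 0, 0.48], [20, 3.3, 7.2, 0, 0.48], [20, 4.2, 9, 0, 0.48]]])

```text
time: 16.38
ee_pos: [0.5884, 0.2765, 0.1777]
ee_rot: [-0.009, 1.0, 0.025, -0.009]
ft_force: [0.9, -0.8, -1.9]
grip_width: 0.0364
```

```bash
python3 d.py .6139 .3224 .09 92.8
```

```text
t 16.38 pos [0.5884 0.2765 0.1777] jaw -87.2 grip 0.0364 F [ 0.9 -0.8 -1.9] joints [0.32 0.51 1.47 0.02 1.17 1.83]
move [ 0.85  1.53 -2.92] turn -0.01
```

Emit:
play_rows(moves=[[[20, 0.5, 0.9, 0, 0], [20, 0.85, 1.5, 0, 0], [20, 0.85, 1.5, -0.9, 0], [20, 0.85, 1.5, -1.9, 0], [20, 0.85, 1.5, -2.6, 0]]])

```text
time: 17.0
ee_pos: [0.6124, 0.321, 0.0965]
ee_rot: [-0.008, 1.0, 0.025, -0.011]
ft_force: [-0.1, -0.7, -1.0]
grip_width: 0.0365
```

```bash
python3 d.py .6139 .3224 .0825 92.8
```

```text
t 17.00 pos [0.6124 0.321  0.0965] jaw -87.2 grip 0.0365 F [-0.1 -0.7 -1. ] joints [0.37 0.65 1.43 0.03 1.08 1.88]
move [ 0.05  0.05 -0.47] turn -0.01
```

Emit:
play_rows(moves=[[[20, 0.05, 0.05, -0.2, 0], [20, 0.05, 0.05, -0.38, 0], [20, 0.05, 0.05, -0.38, 0]]])

```text
time: 17.38
ee_pos: [0.614, 0.3226, 0.0852]
ee_rot: [-0.008, 1.0, 0.025, -0.011]
ft_force: [-0.2, -0.7, -0.7]
grip_width: 0.0364
```

Emit:
play_rows(moves=[[[20, 0, 0, -0.06, 0], [20, 0, 0, -0.06, 0]]])

```text
time: 17.62
ee_pos: [0.6144, 0.3227, 0.084]
ee_rot: [-0.009, 1.0, 0.025, -0.01]
ft_force: [0.5, 0.9, -0.5]
grip_width: 0.0359
```

Emit:
play_rows(moves=[[[20, 0, 0, -0.07, 0], [20, 0, 0, -0.07, 0]]])

```text
time: 17.88
ee_pos: [0.6146, 0.3228, 0.0822]
ee_rot: [-0.009, 1.0, 0.025, -0.01]
ft_force: [0.8, -0.6, -0.5]
grip_width: 0.0366
```

Emit:
play_rows(moves=[[[20, 0, 0, -0.05, 0], [20, 0, 0, -0.05, 0]]])

```text
time: 18.12
ee_pos: [0.615, 0.3229, 0.0821]
ee_rot: [-0.009, 1.0, 0.025, -0.009]
ft_force: [-2.5, 0.1, 8.1]
grip_width: 0.0366
```

Floor contact at the expected height. Release and rise straight up, clear of the cap.

Emit:
play_rows(moves=[[[50, 0, 0, 0.02, 0], [60, 0, 0, 0.04, 0], [60, 0, 0, 0.06, 0], [60, 0, 0, 1.5, 0], [60, 0, 0, 3.3, 0]]])

```text
time: 18.75
ee_pos: [0.6138, 0.3224, 0.1803]
ee_rot: [-0.008, 1.0, 0.025, -0.011]
ft_force: [0.6, 0.5, 0.9]
grip_width: 0.0601
```

Emit:
play_rows(moves=[[[60, 0, 0, 1.2, 0], [60, 0, -1, 1.2, 0], [60, -0.4, -2.8, 1.2, 0], [60, -0.4, -4.6, 1.2, 0]]])

```text
time: 19.25
ee_pos: [0.6008, 0.1834, 0.2162]
ee_rot: [-0.008, 1.0, 0.026, -0.012]
ft_force: [1.2, 0.3, -0.7]
grip_width: 0.06
```

```bash
python3 -c "
from h import *
snap('side','s8')";python3 d.py .5708 -.071 .19 90
```

```text
t 19.30 pos [0.601  0.1766 0.2161] jaw -87.2 grip 0.0599 F [-1.9 -4.9 -0.9] joints [0.17 0.44 1.48 0.02 1.24 1.68]
move [-1.01 -8.25 -0.87] turn -0.46
```

View pics/s8.png

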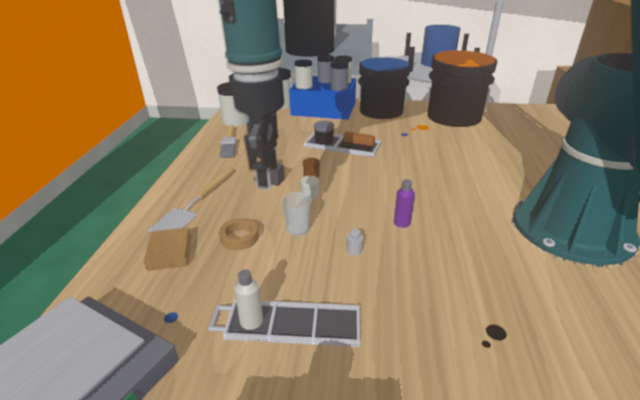

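The bottle stands in the handle bay. Now the white pot.

Emit:
play_rows(moves=[[[60, -0.2, -1.7, 0, 0], [60, -0.4, -3.5, 0, -0.2], [60, -0.6, -5.3, 0, -0.46], [60, -0.9, -7.2, 0, -0.46], [60, -1.01, -8.25, -0.5, -0.46]]])

```text
time: 19.92
ee_pos: [0.5711, -0.0736, 0.202]
ee_rot: [-0.005, 1.0, -0.001, -0.011]
ft_force: [0.6, 0.7, -0.7]
grip_width: 0.0602
```

```bash
python3 d.py .5708 -.071 .10 90
```

```text
t 19.93 pos [ 0.5711 -0.0736  0.202 ] jaw -90.1 grip 0.0602 F [ 0.6  0.7 -0.7] joints [-0.25  0.39  1.61  0.01  1.17  1.32]
move [-0.01  0.09 -3.4 ] turn 0.02
```

Emit:
play_rows(moves=[[[60, 0, 0.09, -1.2, 0], [60, 0, 0.09, -2.4, 0], [60, 0, 0.09, -3.4, 0], [60, 0, 0.09, -3.4, 0]]])

```text
time: 20.42
ee_pos: [0.5693, -0.0704, 0.0979]
ee_rot: [-0.006, 1.0, -0.001, -0.013]
ft_force: [-1.3, -0.1, 0.2]
grip_width: 0.06
```

```bash
python3 d.py .5708 -.071 .049 90; python3 -c "
from h import *
p,_=snap('side','s9'); cv2.imwrite('pics/s9c.png',cv2.resize(p[110:250,220:400],None,fx=4,fy=4)[:,:,::-1])"
```

```text
t 20.43 pos [ 0.5693 -0.0704  0.0979] jaw -90.1 grip 0.0600 F [-1.3 -0.1  0.2] joints [-0.25  0.52  1.7   0.01  0.95  1.32]
move [ 0.05 -0.02 -1.63] turn 0.02
```

View pics/s9c.png

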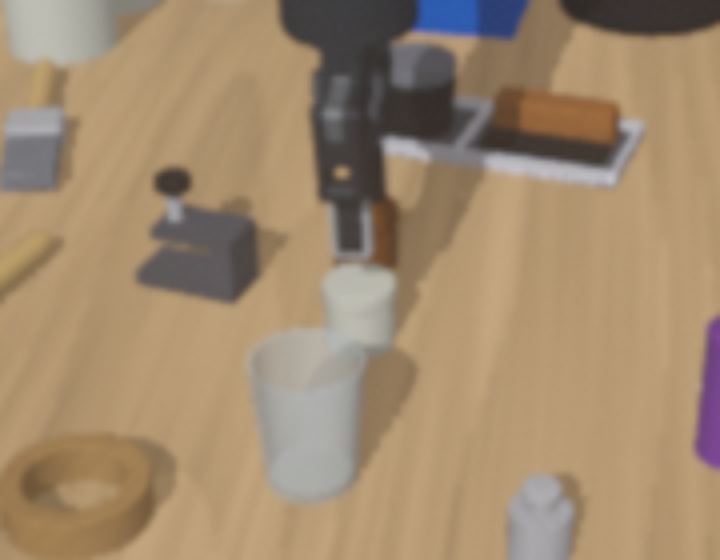

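Gripper is centred over the white pot, with the cup and the brown pot clear of the fingers. Descend.

Emit:
play_rows(moves=[[[60, 0.04, -0.02, -0.6, 0], [60, 0.04, -0.02, -1.2, 0], [60, 0.04, -0.02, -1.6, 0], [60, 0.04, -0.02, -1.6, 0]]])

```text
time: 20.98
ee_pos: [0.5708, -0.071, 0.0501]
ee_rot: [-0.006, 1.0, -0.001, -0.013]
ft_force: [0.0, -0.1, -0.3]
grip_width: 0.0598
```

Emit:
play_rows(moves=[[[30, 0, 0, 0, 0], [30, 0, 0, 0, 0], [30, 0, 0, 0, 0], [30, 0, 0, 0, 0]]])

```text
time: 21.48
ee_pos: [0.5713, -0.0711, 0.0508]
ee_rot: [-0.006, 1.0, -0.001, -0.012]
ft_force: [-0.5, 1.1, 5.7]
grip_width: 0.0418
```

Emit:
play_rows(moves=[[[30, 0, 0, 0.6, 0], [30, 0, 0, 1.4, 0], [30, 0, 0, 2.6, 0], [30, 0, 0, 3.8, 0], [30, 0, 0, 3.8, 0]]])

```text
time: 22.1
ee_pos: [0.5735, -0.0716, 0.1687]
ee_rot: [-0.005, 1.0, -0.001, -0.009]
ft_force: [0.5, -0.7, -0.1]
grip_width: 0.0414
```

```bash
python3 d.py .5439 .319 .16 92.8; python3 -c "
from h import *
p,_=snap('side','s10'); cv2.imwrite('pics/s10c.png',cv2.resize(p[110:250,220:400],None,fx=4,fy=4)[:,:,::-1])"
```

```text
t 22.10 pos [ 0.5735 -0.0716  0.1687] jaw -90.1 grip 0.0414 F [ 0.5 -0.7 -0.1] joints [-0.25  0.43  1.64  0.01  1.09  1.32]
move [-0.99 13.02 -0.29] turn 0.48
```

View pics/s10c.png

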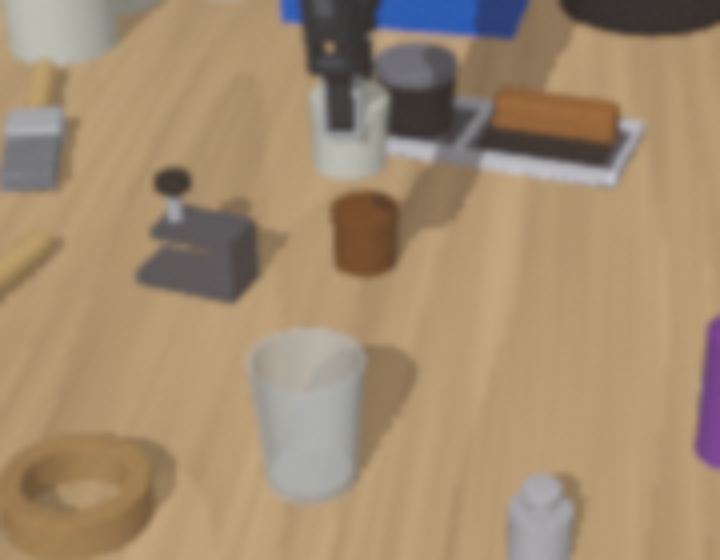

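Emit:
play_rows(moves=[[[30, -1.2, 1.7, 0, 0], [30, -1.8, 3.6, 0, 0.2], [30, -1.8, 5.5, 0, 0.48], [30, -1.8, 7.4, 0, 0.48], [30, -1.5, 9.3, 0, 0.48]]])

```text
time: 22.78
ee_pos: [0.5254, 0.2091, 0.1657]
ee_rot: [-0.005, 1.0, 0.024, -0.012]
ft_force: [1.0, -0.2, -0.9]
grip_width: 0.0415
```

```bash
python3 d.py .541 .319 .09 92.8
```

```text
t 22.77 pos [0.5254 0.2091 0.1657] jaw -87.2 grip 0.0415 F [ 1.  -0.2 -0.9] joints [0.25 0.42 1.67 0.02 1.07 1.76]
move [ 0.52  3.66 -2.52] turn 0.0
```

Emit:
play_rows(moves=[[[30, 0.3, 1.8, 0, 0], [30, 0.52, 3.66, 0, 0], [30, 0.52, 3.66, -0.3, 0], [30, 0.52, 3.66, -1.5, 0], [30, 0.52, 3.66, -2.5, 0]]])

```text
time: 23.4
ee_pos: [0.5395, 0.3176, 0.0885]
ee_rot: [-0.004, 1.0, 0.024, -0.013]
ft_force: [-0.5, -1.2, -0.7]
grip_width: 0.0421
```

```bash
python3 d.py .541 .319 .055 92.8
```

```text
t 23.40 pos [0.5395 0.3176 0.0885] jaw -87.2 grip 0.0421 F [-0.5 -1.2 -0.7] joints [0.41 0.59 1.59 0.02 0.98 1.92]
move [ 0.05  0.05 -1.12] turn 0.0
```

Emit:
play_rows(moves=[[[30, 0.05, 0.05, -0.4, 0], [30, 0.05, 0.05, -0.8, 0], [30, 0.05, 0.05, -1.06, 0], [30, 0.05, 0.05, -1.06, 0]]])

```text
time: 23.9
ee_pos: [0.5411, 0.319, 0.0566]
ee_rot: [-0.004, 1.0, 0.024, -0.014]
ft_force: [0.9, 0.2, -0.3]
grip_width: 0.0419
```

Emit:
play_rows(moves=[[[30, 0, 0, -0.07, 0], [30, 0, 0, -0.07, 0]]])

```text
time: 24.15
ee_pos: [0.5414, 0.3191, 0.055]
ee_rot: [-0.004, 1.0, 0.024, -0.013]
ft_force: [-0.2, 0.2, -0.8]
grip_width: 0.0416
```

Emit:
play_rows(moves=[[[30, 0, 0, -0.06, 0], [30, 0, 0, -0.06, 0]]])

```text
time: 24.4
ee_pos: [0.5415, 0.3191, 0.0548]
ee_rot: [-0.004, 1.0, 0.024, -0.013]
ft_force: [-4.4, -3.2, 9.7]
grip_width: 0.0416
```

Emit:
play_rows(moves=[[[55, 0, 0, 0.03, 0], [60, 0, 0, 0.05, 0], [60, 0, 0, 0.05, 0], [60, 0, 0, 1.5, 0], [60, 0, 0, 3.5, 0]]])

```text
time: 25.02
ee_pos: [0.5401, 0.3185, 0.1589]
ee_rot: [-0.003, 1.0, 0.024, -0.015]
ft_force: [1.0, 1.2, -0.1]
grip_width: 0.0601
```

```bash
python3 d.py .4546 .1214 .16 90
```

```text
t 25.02 pos [0.5401 0.3185 0.1589] jaw -87.2 grip 0.0601 F [ 1.   1.2 -0.1] joints [0.41 0.5  1.53 0.02 1.13 1.93]
move [-2.85 -6.57  0.04] turn -0.46
```

Emit:
play_rows(moves=[[[60, -0.8, -1.8, 0.1, 0], [60, -1.6, -3.6, 0.1, 0], [60, -2.4, -5.4, 0.1, 0], [55, -2.85, -6.55, 0, 0], [55, -2.85, -6.55, 0, 0]]])

```text
time: 25.65
ee_pos: [0.4529, 0.1201, 0.1586]
ee_rot: [-0.003, 1.0, 0.023, -0.016]
ft_force: [-0.5, 0.7, 0.2]
grip_width: 0.0554
```

```bash
python3 d.py .4546 .1214 .09 92.8; python3 -c "
from h import *
snap('side','s11')"
```

```text
t 25.65 pos [0.4529 0.1201 0.1586] jaw -87.4 grip 0.0554 F [-0.5  0.7  0.2] joints [0.11 0.31 1.88 0.01 0.98 1.62]
move [ 0.06  0.04 -2.29] turn 0.03
```

View pics/s11.png

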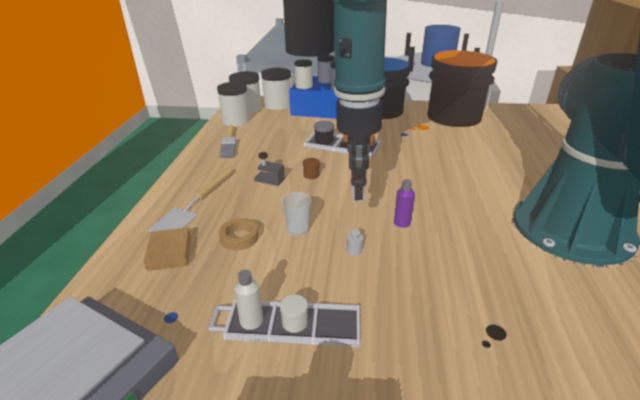

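The pot stands in the middle bay at (294,313), and the gripper is above the weight at (355,242).

Emit:
play_rows(moves=[[[55, 0.06, 0.04, -1.2, 0], [55, 0.06, 0.04, -2.4, 0], [55, 0.06, 0.04, -3.2, 0], [55, 0.06, 0.04, -3.8, 0], [55, 0.06, 0.04, -3.8, 0]]])

```text
time: 26.32
ee_pos: [0.456, 0.1234, 0.0437]
ee_rot: [-0.003, 1.0, 0.024, -0.016]
ft_force: [-0.2, -0.2, 0.3]
grip_width: 0.055
```

```bash
python3 d.py .4546 .1214 .044 92.8
```

```text
t 26.32 pos [0.456  0.1234 0.0437] jaw -87.3 grip 0.0550 F [-0.2 -0.2  0.3] joints [0.11 0.51 1.97 0.01 0.7  1.62]
move [-0.05 -0.07  0.01] turn 0.01
```

Emit:
play_rows(moves=[[[55, -0.05, -0.06, 0, 0], [15, -0.05, -0.06, 0, 0], [15, -0.05, -0.06, 0, 0], [15, -0.05, -0.06, 0, 0], [15, -0.05, -0.06, 0, 0]]])

```text
time: 26.95
ee_pos: [0.4552, 0.1219, 0.0448]
ee_rot: [-0.004, 1.0, 0.024, -0.015]
ft_force: [-0.1, 0.7, 5.1]
grip_width: 0.0292
```

Emit:
play_rows(moves=[[[15, 0, 0, 0.6, 0], [15, 0, 0, 1.4, 0], [15, 0, 0, 2.4, 0], [15, 0, 0, 3.4, 0], [15, 0, 0, 3.4, 0]]])

```text
time: 27.58
ee_pos: [0.4569, 0.1221, 0.149]
ee_rot: [-0.004, 1.0, 0.023, -0.012]
ft_force: [-0.2, -0.5, -3.6]
grip_width: 0.0294
```

```bash
python3 d.py .474 .3155 .14 92.8; python3 -c "
from h import *
p,_=snap('side','s12'); cv2.imwrite('pics/s12c.png',cv2.resize(p[110:270,260:440],None,fx=3.5,fy=3.5)[:,:,::-1])"
```

```text
t 27.57 pos [0.4569 0.1221 0.149 ] jaw -87.3 grip 0.0294 F [-0.2 -0.5 -3.6] joints [0.11 0.32 1.89 0.01 0.95 1.62]
move [ 0.57  6.45 -0.3 ] turn 0.02
```

View pics/s12c.png

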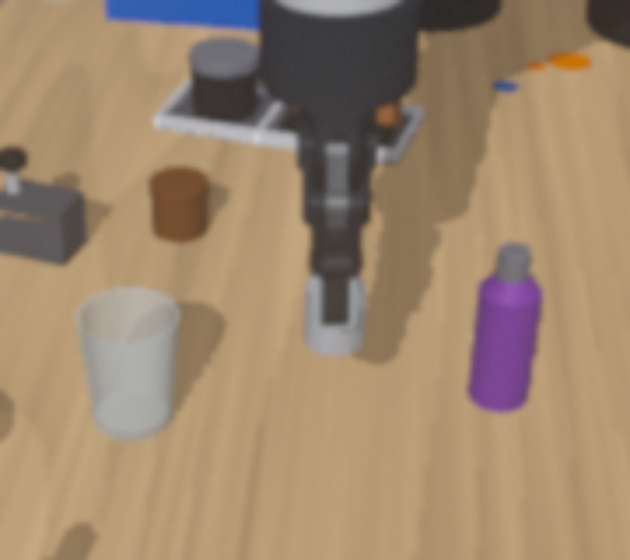

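Emit:
play_rows(moves=[[[15, 0.1, 1.7, 0, 0], [15, 0.25, 3.4, 0, 0], [15, 0.4, 5.2, 0, 0], [15, 0.57, 6.45, 0, 0], [15, 0.57, 6.45, -0.6, 0]]])

```text
time: 28.25
ee_pos: [0.4738, 0.3186, 0.129]
ee_rot: [-0.005, 1.0, 0.025, -0.013]
ft_force: [-0.4, 0.9, -2.7]
grip_width: 0.0296
```

Emit:
play_rows(moves=[[[15, 0, 0, -0.6, 0], [15, 0, 0, -1.2, 0], [15, 0, 0, -1.5, 0], [15, 0, 0, -1.5, 0]]])

```text
time: 28.75
ee_pos: [0.4728, 0.318, 0.0826]
ee_rot: [-0.004, 1.0, 0.025, -0.014]
ft_force: [0.5, 0.1, -1.9]
grip_width: 0.0292
```

```bash
python3 d.py .474 .3155 .0488 92.8
```

```text
t 28.75 pos [0.4728 0.318  0.0826] jaw -87.2 grip 0.0292 F [ 0.5  0.1 -1.9] joints [0.46 0.53 1.73 0.02 0.9  1.97]
move [ 0.04 -0.08 -1.13] turn -0.01
```

Emit:
play_rows(moves=[[[15, 0.04, -0.08, -0.4, 0], [15, 0.04, -0.08, -0.8, 0], [15, 0.04, -0.08, -1.06, 0], [15, 0.04, -0.08, -1.06, 0]]])

```text
time: 29.25
ee_pos: [0.4735, 0.3154, 0.0501]
ee_rot: [-0.004, 1.0, 0.025, -0.015]
ft_force: [-0.7, 0.7, -2.8]
grip_width: 0.0298
```

Emit:
play_rows(moves=[[[15, 0, 0, -0.07, 0], [15, 0, 0, -0.07, 0]]])

```text
time: 29.5
ee_pos: [0.474, 0.3156, 0.0488]
ee_rot: [-0.004, 1.0, 0.025, -0.014]
ft_force: [-0.7, 0.4, 3.5]
grip_width: 0.0296
```

Emit:
play_rows(moves=[[[45, 0, 0, 0.03, 0], [45, 0, 0, 0.05, 0], [45, 0, 0, 0.1, 0], [50, 0, 0, 1.5, 0], [55, 0, 0, 3.5, 0]]])

```text
time: 30.12
ee_pos: [0.4727, 0.315, 0.1534]
ee_rot: [-0.003, 1.0, 0.025, -0.016]
ft_force: [1.1, 0.8, 0.6]
grip_width: 0.0552
```

Emit:
play_rows(moves=[[[55, 0, -1, 1, 0], [55, 0, -2.8, 1, 0], [55, 0, -4.6, 1, 0], [55, 0, -6.4, 1, 0], [55, 0, -8, 1, 0]]])

```text
time: 30.75
ee_pos: [0.4725, 0.0732, 0.1836]
ee_rot: [-0.003, 1.0, 0.025, -0.016]
ft_force: [0.5, -1.1, 0.5]
grip_width: 0.0554
```

```bash
cat > fin.py <<'E'
from meas import *
p,d=snap('top','tf'); snap('side','sf'); C=cloud('top',d)
for k,b in dict(bottle=(150,140,205,195),pot=(160,185,200,222),weight=(160,218,205,256),tub=(462,140,515,190),sq=(455,190,510,250),cup=(270,155,306,196),tape=(248,112,290,153),clamp=(360,104,390,150)).items():
    try: print(k,top(C,b))
    except Exception as e: print(k,e)
E
python3 fin.py
```

```text
bottle z 0.0123 n 30 mid [0.5788 0.2865] mean [0.5784 0.2861] | rect [578.8 286.4  28.3   6.3   6.8] | circ [578.8 286.7  14.2]
pot z 0.0172 n 37 mid [0.5456 0.2943] mean [0.5362 0.2934] | rect [543.8 285.8  27.7  79.2  76.5] | circ [545.  291.8  40.1]
weight z 0.0383 n 61 mid [0.4721 0.3056] mean [0.4706 0.305 ] | rect [470.9 304.6  10.1  27.7  73.5] | circ [472.1 308.8  13.9]
tub z 0.0594 n 630 mid [ 0.569  -0.3634] mean [ 0.5688 -0.3626] | rect [ 569.3 -363.2   59.    58.5   40.8] | circ [ 569.8 -363.5   30.2]
sq z 0.0350 n 577 mid [ 0.4669 -0.3504] mean [ 0.4658 -0.3505] | rect [ 466.7 -351.5   29.1   89.9   76.3] | circ [ 466.8 -351.8   45.9]
cup index -1 is out of bounds for axis 0 with size 0
tape index -1 is out of bounds for axis 0 with size 0
clamp z 0.0742 n 102 mid [ 0.695  -0.1332] mean [ 0.6949 -0.1329] | rect [ 695.5 -133.2   22.9   22.3   25.7] | circ [ 695.5 -133.    12. ]
```

View pics/tf.png

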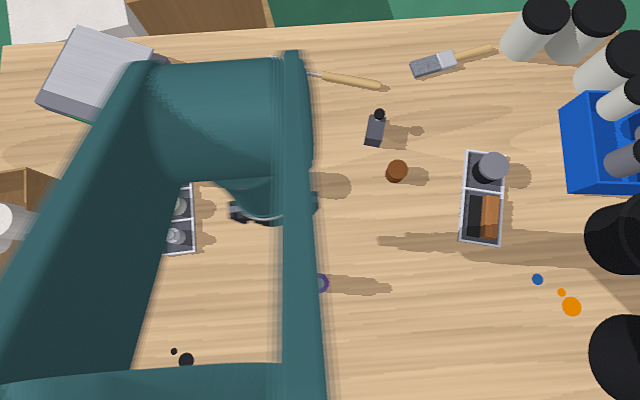

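View pics/sf.png

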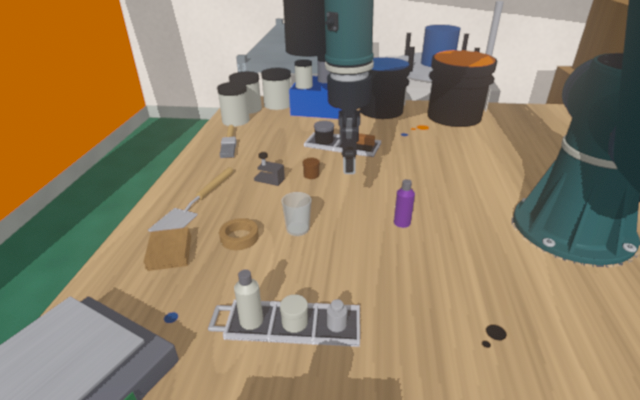

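The print tray checks out in height and position. The arm hides the match tray from above, so I move aside and look again.

Emit:
play_rows(moves=[[[55, 0, -2, 1, 0], [55, 0, -4, 2, 0], [55, 0, -6, 2, 0], [55, 0, -8, 2, 0], [55, 0, -10, 2, 0]]])

```text
time: 31.48
ee_pos: [0.4729, -0.2261, 0.2439]
ee_rot: [-0.002, 1.0, 0.023, -0.015]
ft_force: [1.1, -0.6, -0.1]
grip_width: 0.0549
```

Emit:
play_rows(moves=[[[55, 0, -1, 0, 0], [55, 0, -3, 0, 0], [55, 0, -4, 0, 0], [55, 0, -4, 0, 0]]])

```text
time: 31.98
ee_pos: [0.4734, -0.3477, 0.2437]
ee_rot: [-0.002, 1.0, 0.022, -0.015]
ft_force: [-0.0, 0.4, -0.1]
grip_width: 0.0552
```

```bash
sed -i "s/'tf'/'tf2'/;s/'sf'/'sf2'/" fin.py; python3 fin.py; python3 d.py .5 -.3 .2
```

```text
bottle z 0.1088 n 85 mid [0.6133 0.3217] mean [0.6126 0.3217] | rect [613.1 322.2  18.9  17.5  42.9] | circ [613.3 321.6  10.1]
pot z 0.0472 n 341 mid [0.5422 0.3171] mean [0.5416 0.3172] | rect [542.1 317.7  42.9  41.7  39.6] | circ [542.5 317.8  22.3]
weight z 0.0523 n 76 mid [0.4733 0.3143] mean [0.4736 0.314 ] | rect [473.7 314.4  17.2  18.5  59.9] | circ [473.7 314.4   9.7]
tub z 0.0596 n 624 mid [ 0.5689 -0.3637] mean [ 0.5688 -0.3628] | rect [ 569.  -363.6   59.5   58.3   82.3] | circ [ 568.9 -363.5   30.3]
sq z 0.0350 n 582 mid [ 0.4667 -0.3515] mean [ 0.4658 -0.3505] | rect [ 466.7 -351.4   28.7   89.8   76.9] | circ [ 466.7 -351.3   46.1]
cup z 0.0756 n 162 mid [0.578 0.065] mean [0.5798 0.0652] | rect [577.8  65.1  59.2  60.4  87.3] | circ [578.5  64.3  31.2]
tape z 0.0259 n 521 mid [0.6935 0.1092] mean [0.6935 0.1093] | rect [693.3 109.1  76.5  78.   85.4] | circ [694.  109.6  40. ]
clamp z 0.0745 n 103 mid [ 0.6952 -0.1332] mean [ 0.6948 -0.1328] | rect [ 695.4 -133.2   22.8   22.2   86. ] | circ [ 695.2 -133.2   11.8]
t 32.08 pos [ 0.473  -0.345   0.2436] jaw -87.4 grip 0.0550 F [0.3 1.2 0.1] joints [-0.74  0.36  1.54 -0.02  1.27  0.79]
move [ 0.9   1.5  -1.45] turn 0.0
```

View pics/tf2.png

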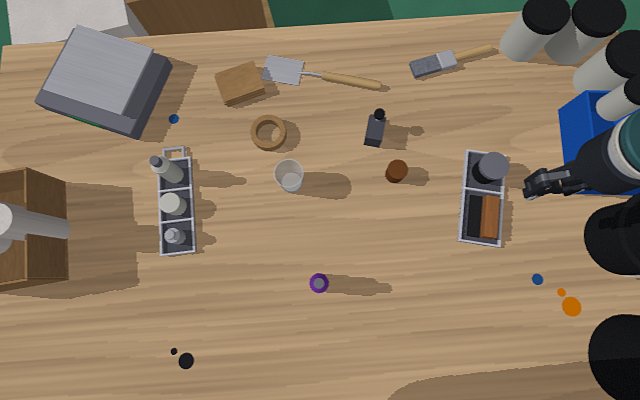

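All five items stand in their bays, each about 4 mm higher than on the bench. The cup, tape and clamp have not moved, and the arm touches nothing.

```bash
python3 -c "
from cell import hand_in
print(hand_in())"
```

```text
the job is handed in; nothing more can be done
None
```

Both kits are made up and handed in at about 32 s of the 112 s allowed, with things placed in the order you named them. The squeegee and wide tub are in the two-bay tray. The tall bottle (handle end), small pot and check weight are in the three-bay tray.

- **Last checks:** the top-camera depth put every item within about 2 mm of its aim point. Each stood 3–4 mm higher than on the bench, which fits resting on the 4 mm floor. All stand upright, and the squeegee lies flat. The cup, tape and clamp measured within 2 mm of where they started, and the gripper was clear of everything.
- **What went wrong:** on the first squeegee grasp, a fingertip probably pressed on the blade as the fingers swung forward in closing, at about 13 N. I opened, rose 6 mm and gripped again cleanly.
- **Small deviations:** the tool leaned up to about 2° during the job. I set the pot down 3 mm off the bay centre on purpose, for clearance from the bottle.

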